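Flip the tacky coaster onto the cork mat

TASK

The round coaster was set down with its freshly lacquered orange face underneath. Draw the spatula out of the clear organizer by its neck, lay it flat on the shelf top and let go, then take it again by its purple handle, slide the blade under the coaster and gently tip the coaster over the near edge of the cork mat so that it lies flat on the mat, orange face up; finally lay the spatula flat on the bare shelf top, clear of the coaster. The lacquer is tacky: never touch the coaster with the gripper, do not carry or toss it high, and leave the other things where they are.

Things in the scene. Friction and masses are not known exactly. Their poses are not given: they have to be found in the camera images.
- coaster_c (a point): centre (mid-thickness) of the coaster: a wooden disc 104 mm across, 12 mm thick, about 80 g, loose on the shelf top, pale face up and orange lacquered face down. z axis out of the pale face. Both rims are bevelled (8 mm inwards, 5 mm up), so a thin blade pushed along the shelf top wedges under it once the coaster, sliding ahead of the blade, has met the mat.
- mat_top (a point): centre of the top of the cork mat, fixed to the shelf top: 150 mm along its x, 180 mm along its y, 8 mm thick, z up. Its -x edge, 75 mm from this point, is the near edge: an 8 mm step that stops the coaster and over which it tips. The coaster lies off that edge, 5 to 25 mm between rim and mat, at most 30 mm off the mat's middle in y.
- spatula_neck (a point): centre of the spatula's steel neck, a bar 12 mm wide and 12 mm high whose middle is 22 mm above the surface it lies on; free from 15 mm ahead to 20 mm behind this point. x axis towards the blade tip, z up. The tip lies 90 mm ahead (+x) and 22 mm lower. At the start this point is about 55 mm in front of the organizer's open front.
- spatula_handle (a point): point on the spatula's purple handle at which to grip it: 60 mm behind the neck point, 150 mm behind the blade tip, same axes. The handle is 20 mm wide and 16 mm high, its middle 22 mm above the surface it lies on, and reaches from 38 mm ahead of this point to 50 mm behind it. A foot under its rear end and the flat blade hold it level when it lies.
- organizer: stacked pair of clear plastic tiers, fixed: 200 mm deep, 190 mm wide, 148 mm high, with books lying on it up to 190 mm high. Origin on the shelf top at the middle of its open front; x points into the organizer (away from the opening), y to its left, z up. The lower tier has no floor, 70 mm of height and 182 mm of width inside.
- headset_c (a point): middle of the black VR headset (bystander), about 100 x 175 x 100 mm, with a strap hoop reaching 170 mm along its +x; leave it alone
- controller_c (a point): middle of the purple game controller (bystander), about 105 x 160 x 40 mm, leave it alone
- tin_c (a point): middle of the lacquer tin (bystander), 68 mm across, 85 mm high, leave it alone
- finished_c (a point): middle of a stack of three finished coasters (bystander), 104 mm across, 36 mm high, leave it alone
- spatula: the spatula, 200 mm long, about 110 g; origin on its underside 100 mm behind the blade tip; x towards the tip, z up. Flat steel blade 65 mm long, 70 mm wide, 2.4 mm thick (foremost 5 mm: 1.2 mm). At the start it lies on the shelf top with half its handle inside the organizer, neck and blade sticking out in front.
- coaster: the coaster as a whole; origin at the centre of its orange face, z out of the pale face
Not all that is in view belongs to the job. Of the things that look like the coaster, take the one that is farthest to the robot's left at the start. Leave any black look-alike of the spatula alone.

How it is judged:
By the outcome, as a careful person would: the job done as asked, in the order asked, and still so for the second after the job is handed in, with the robot touching nothing.
It also fails if it takes over 64 s, if anything falls off the work surface, if the arm or the gripper's body presses on something with over 40 N, if the wrist force passes 120 N, or if a joint passes its speed limit or range.

ROBOT

A 6-joint arm with a two-finger parallel gripper is mounted at the origin on the work surface. World frame = base frame: x ahead of the robot, y to its left, z up, the work surface at z = 0. Lengths are in m, angles in rad, forces in N, time in s.
With the tool pointing down it reaches from about 0.325 to 0.875 m from the base axis. Payload 4.4 kg.
Tool frame: the origin (TCP) lies on the front face of the gripper's body, between the roots of the fingers; the fingertips stand 73 mm ahead of it and the grasp point (between the pads) lies 54 mm ahead of it; z points along the fingers, y is the line along which they close (so a half turn about z gives the same grasp; the last joint's range is limited). The gripper opens to 85 mm and grips with 20 to 120 N. Pads are 22 mm wide; open, the fingers measure 114 mm over their backs; the gripper's body (76 mm by 85 mm) begins 54 mm behind the grasp point. The pads swing forward as they close: fully open they stand 13 mm farther back than shut.
Start: joints at [1.119, 0.207, 1.542, -0, 1.393, -0.15], TCP at [0.17, 0.549, 0.304] pointing down, gripper open.
Joint ranges: [-2.73, 2.73], [-0.86, 2.22], [0.23, 2.46], [-1.11, 4.25], [0.08, 2.63], [-2.82, 2.82]. Speed limits (rad/s): [2.79, 2.79, 3.14, 3.14, 3.14, 3.14].

INTERFACE

Orientations are given as a unit quaternion [x, y, z, w].
In Python, from bench import robot gives the robot as it stands.
- The arm moves only by the tool play_rows, never from a script. Its argument "steps" is a list of rows, each a list of 6 numbers: the shift along the tool's x, y, z in mm, then the turn, a rotation vector about the tool's x, y, z in degrees. In form: [[tx, ty, tz, wx, wy, wz], ...]. A call has 1 to 20 rows; each row is the pose to reach, as a shift and turn from the pose commanded when the call began, along the tool's axes at that moment; what a row does not reach only later rows make up. A row lasts 1/10 s, in which the tool goes at most 50 mm and 8.59 degrees, less where a joint would pass 70% of its speed; a pose out of reach is approached as far as the arm can. A call with a gripper value outside its range is refused whole. "fingers" is the opening, from -1 (shut) to 1 (fully open), so that 0 is half open, set as the call begins (left out, the last holds). The fingers move at their own pace and stop on an object; "newtons" is the grip in N (left out, the last holds). Time passes only in rows, so rows that repeat a pose let the fingers close. It gives the time, the measured TCP pose, the force, the opening and the grip force at its end, in the units of the state.
- robot.get_state(): the state, without advancing time (a new reading comes with each control period).
- robot.snapshot(name): name is "side" or "top" or "wrist"; returns the picture (420x560x3 uint8, red, green, blue); there is no depth.
- robot.camera_model(name): a dict with "K" (3x3 intrinsics, pixels), "T" (4x4, takes a point from camera to world coordinates). Camera axes: x right, y up, looking along -z (the intrinsics and any distortion apply to the point x, -y, -z); pixel columns grow to the right and rows downward; lengths in m; the calibration is good to about 2 mm. A picture is of the moment at which its call begins: read the wrist's pose just before it. camera_model takes no time and is no camera call; for the wrist camera it gives the pose at the moment of the call.
- robot.close_job(): hands the job in; it is judged then, once.
The state is a dict: "clock": time; "joint_pos": joint angles; "qd": joint speeds; "joint_efforts": joint torques, N m; "tcp_pos": TCP position; "eef_rot": TCP orientation; "contact_force": force on the tool from outside, world axes, zero at the start; "wrist_torque": the same for the moment, N m; "finger_gap": opening from 0.0 (shut) to 1.0 (fully open); "grasp_force": force on a finger pad.
Only numpy, scipy, OpenCV 4.12 (cv2) and the standard library are available. Lean on these libraries where they do the work, as an engineer would, in place of code of your own. Each camera call takes 0.05 s, during which the arm holds its last target. There are 200 camera calls.

## Working session

There is one attempt and no reset: what is moved stays moved. The work goes in short steps, Python scripts to look and compute and a tool call to move; the robot and the scene stay as the last step left them, time stands still between calls to the robot, and variables do not carry over. Pictures are saved under pics/ and viewed, at most 10 in all, crops included, and the job is handed in when it is done.

Besides the shell and the picture viewer there is one more tool, called after "Request:" as name(argument=value, ...) on one line, values as JSON. play_rows: Moves the arm, as the interface text tells. Its arguments: {"type":"object","properties":{"steps":{"type":"array","items":{"type":"array","items":{"type":"number"}}},"fingers":{"type":"number"},"newtons":{"type":"number"}},"required":["steps"]}

```bash
ls; mkdir -p pics
cat > h.py <<'E'
import numpy as np, cv2
from bench import robot
from scipy.spatial.transform import Rotation as R
def ray(cm,u,v):
    K=np.array(cm["K"]);T=np.array(cm["T"])
    d=np.linalg.inv(K)@[u,v,1]; d=T[:3,:3]@[d[0],-d[1],-d[2]]
    return T[:3,3],d
def onz(cm,u,v,z):
    o,d=ray(cm,u,v); return o+d*(z-o[2])/d[2]
def proj(cm,p):
    T=np.array(cm["T"]);q=T[:3,:3].T@(np.array(p)-T[:3,3]);r=np.array(cm["K"])@[q[0],-q[1],-q[2]];return r[:2]/r[2]
E
python3 - <<'E'
from h import *
print(robot.get_state())
ims=[]
for n in("top","side"):
    im=robot.snapshot(n);cm=robot.camera_model(n);print(n,cm)
    cv2.imwrite(f"pics/{n}0.png",im[:,:,::-1])
E
```

```text
pics
{'clock': 0.0, 'joint_pos': array([ 1.11951986e+00,  2.07436171e-01,  1.54299378e+00,  2.68575431e-06,
        1.39351159e+00, -1.50491804e-01]), 'qd': array([-0.00011914, -0.00037963,  0.00027787, -0.001763  , -0.00122969,
        0.00074997]), 'joint_efforts': array([ 1.34008474e-04, -3.83026743e+01, -2.91603166e+01, -2.10039689e-04,
        1.06490823e-02,  3.88557154e-06]), 'tcp_pos': array([0.17009155, 0.54862768, 0.30269751]), 'eef_rot': array([ 1.49826180e-01,  9.88711655e-01, -1.12129021e-03, -3.49325955e-04]), 'contact_force': array([-0.15030297, -0.19045765, -0.72772453]), 'wrist_torque': array([-0.01304726, -0.01024361, -0.0285234 ]), 'grasp_force': 0.0, 'finger_gap': 1.0044241327580277}
top {'K': array([[403.39699553,   0.        , 278.45193883],
       [  0.        , 403.39699553, 207.53604165],
       [  0.        ,   0.        ,   1.        ]]), 'T': array([[ 0.02476521,  0.99194241, -0.12424544,  0.43282487],
       [-0.9996772 ,  0.02527803,  0.00255248,  0.06268297],
       [ 0.00567259,  0.12414212,  0.99224823,  1.12627309],
       [ 0.        ,  0.        ,  0.        ,  1.        ]])}
side {'K': array([[409.61650993,   0.        , 286.07678471],
       [  0.        , 409.61650993, 210.48388842],
       [  0.        ,   0.        ,   1.        ]]), 'T': array([[-0.97765212, -0.10609922,  0.18149185,  0.81102388],
       [ 0.20921114, -0.57587512,  0.79031547,  1.04737921],
       [ 0.02066479,  0.81062371,  0.58520267,  0.79708752],
       [ 0.        ,  0.        ,  0.        ,  1.        ]])}
```

View pics/top0.png

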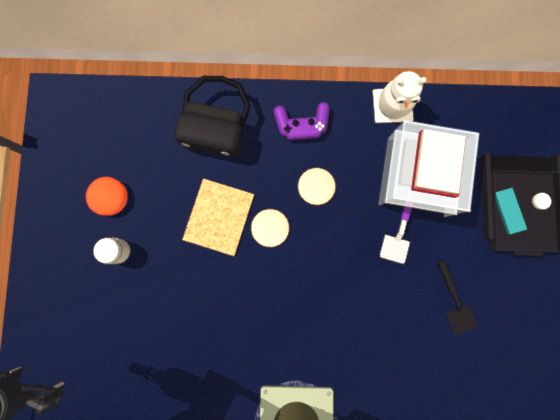

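View pics/side0.png

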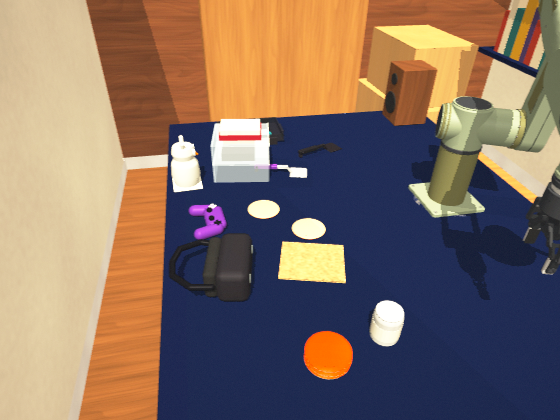

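The top view shows the candidates:
- Coaster: a pale disc at (270,228) beside the mat, a pale disc at (317,186), and the orange stack at (107,196), which is the finished coasters. I choose (270,228), the leftmost pale disc, next to the mat at (218,217).
- Spatula: purple and white, with neck and blade at about (400,235), ahead of the organizer at (432,168). The black one at (455,300) is the look-alike.

Next I measure these and check a close crop.

```bash
cat >> h.py <<'E'
def seg(name,im,roi,hsvlo,hsvhi):
    hsv=cv2.cvtColor(im,cv2.COLOR_RGB2HSV);m=cv2.inRange(hsv,np.array(hsvlo),np.array(hsvhi))
    k=np.zeros_like(m);x0,y0,x1,y1=roi;k[y0:y1,x0:x1]=m[y0:y1,x0:x1]
    k=cv2.morphologyEx(k,cv2.MORPH_CLOSE,np.ones((3,3)))
    c,_=cv2.findContours(k,cv2.RETR_EXTERNAL,cv2.CHAIN_APPROX_NONE)
    return max(c,key=cv2.contourArea)[:,0,:] if c else None
def world(cm,c,z): return np.array([onz(cm,u,v,z) for u,v in c])
def rect(w):
    (c,s,a)=cv2.minAreaRect((w[:,:2]*1000).astype(np.float32)); return np.round(c,1),np.round(s,1),round(a,1),cv2.boxPoints((c,s,a)).round(0).tolist()
E
python3 - <<'E'
from h import *
im={n:cv2.imread(f"pics/{n}0.png")[:,:,::-1].copy() for n in("top","side")}
cm={n:robot.camera_model(n) for n in im}
rois={"top":dict(mat=(175,170,256,262),coaster=(246,205,293,250),blade=(375,232,415,270),handle=(395,195,420,225),org=(0,0,1,1)),
"side":dict(mat=(270,240,355,290),coaster=(288,215,330,241),blade=(287,165,312,182),handle=(255,155,292,175))}
for n in im:
    hsv=cv2.cvtColor(im[n],cv2.COLOR_RGB2HSV)
    for k,z in dict(mat=.008,coaster=.008,blade=.002,handle=.026).items():
        lo,hi=([120,60,60],[165,255,255]) if k=="handle" else ([0,0,110],[40,255,255]) if k!="blade" else([0,0,150],[180,90,255])
        c=seg(n,im[n],rois[n][k],lo,hi)
        if c is None: print(n,k,None);continue
        w=world(cm[n],c,z); print(n,k,len(c),c.min(0),c.max(0),rect(w))
t=im["top"]
a=cv2.resize(t[170:275,170:300],None,fx=4,fy=4,interpolation=cv2.INTER_CUBIC)
b=cv2.resize(t[170:275,365:425],None,fx=4,fy=4,interpolation=cv2.INTER_CUBIC)
cv2.imwrite("pics/crop0.png",np.hstack([a,b])[:,:,::-1])
# triangulate organizer/other heights not needed; organizer front corners
print(onz(cm["top"],381,204,0),onz(cm["top"],472,213,0))
E
```

```text
top mat 224 [182 178] [253 255] (array([543.6, 227.6]), array([154. , 183.6]), 74.1, [[434.0, 179.0], [611.0, 128.0], [653.0, 276.0], [476.0, 327.0]])
top coaster 108 [251 209] [288 247] (array([515.3,  83.3]), array([105.6, 102.9]), 1.5, [[461.0, 133.0], [464.0, 30.0], [569.0, 33.0], [567.0, 136.0]])
top blade 99 [380 232] [409 263] (array([ 475.9, -267.2]), array([71. , 84.5]), 75.2, [[426.0, -291.0], [508.0, -312.0], [526.0, -244.0], [444.0, -222.0]])
top handle 40 [400 207] [411 221] (array([ 564. , -289.6]), array([26.4, 39.9]), 75.3, [[541.0, -297.0], [580.0, -307.0], [587.0, -282.0], [548.0, -272.0]])
side mat 202 [278 241] [345 283] (array([545.5, 231.2]), array([158.5, 182.7]), 74.1, [[436.0, 180.0], [612.0, 130.0], [655.0, 282.0], [479.0, 332.0]])
side coaster 79 [291 218] [325 239] (array([518.1,  85. ]), array([104.4, 106. ]), 16.7, [[453.0, 121.0], [483.0, 19.0], [583.0, 49.0], [553.0, 151.0]])
side blade 57 [287 165] [306 177] (array([ 471.9, -271.8]), array([87.8, 74.5]), 75.7, [[425.0, -305.0], [497.0, -324.0], [519.0, -239.0], [447.0, -220.0]])
side handle 24 [269 163] [277 169] (array([ 560.4, -284.2]), array([45.9, 30.2]), 79.0, [[541.0, -304.0], [571.0, -310.0], [580.0, -265.0], [550.0, -259.0]])
[ 0.59127186 -0.22916189  0.        ] [ 0.57223521 -0.48560428  0.        ]
```

View pics/crop0.png

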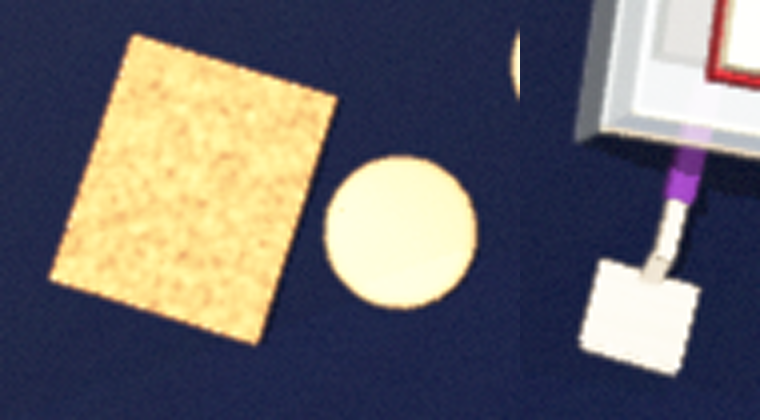

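The crop confirms the setup. The pale disc is next to the mat edge, and the spatula's white blade and neck point out of the organizer with its handle entering it. I put the neck at about (522,-280) mm with its tip direction at azimuth 165°. The coaster is at (516,84) and the mat at (544,229), with mat x at azimuth 74°. This gives a rim gap of about 20 mm and a y offset of −12 mm, which fits the description.

```bash
cat >> h.py <<'E'
import json,os
def tool(az,tilt=0):
    """tool x along azimuth az (deg), z down; tilt>0: body leans back from x (tool z towards +x)"""
    a=np.radians(az);x=np.array([np.cos(a),np.sin(a),0]);z=np.array([0,0,-1.]);t=np.radians(tilt)
    X=x*np.cos(t)-z*np.sin(t);Z=z*np.cos(t)+x*np.sin(t);return np.c_[X,np.cross(Z,X),Z]
def go(pos,Rt,s=None):
    s=s or robot.get_state();R0=R.from_quat(s["eef_rot"]).as_matrix()
    return np.round(R0.T@(np.array(pos)-s["tcp_pos"]*1000),1),np.round(np.degrees(R.from_matrix(R0.T@Rt).as_rotvec()),2)
E
python3 - <<'E'
from h import *
print(go([520,-279.5,230],tool(165.2)))
E
```

```text
(array([-579.6, -687.2,   74. ]), array([-0.12, -0.02, -2.43]))
```

Request:
play_rows(steps=[[-580,-687,0,0,0,-2.4],[-580,-687,0,0,0,-2.4],[-580,-687,0,0,0,-2.4],[-580,-687,0,0,0,-2.4],[-580,-687,0,0,0,-2.4],[-580,-687,0,0,0,-2.4],[-580,-687,0,0,0,-2.4],[-580,-687,0,0,0,-2.4],[-580,-687,0,0,0,-2.4],[-580,-687,0,0,0,-2.4],[-580,-687,0,0,0,-2.4],[-580,-687,0,0,0,-2.4],[-580,-687,0,0,0,-2.4],[-580,-687,0,0,0,-2.4],[-580,-687,0,0,0,-2.4],[-580,-687,0,0,0,-2.4],[-580,-687,0,0,0,-2.4],[-580,-687,74,0,0,-2.4],[-580,-687,74,0,0,-2.4],[-580,-687,74,0,0,-2.4]], fingers=1, newtons=60)

```text
clock: 2.1
tcp_pos: [0.5181, -0.2792, 0.223]
eef_rot: [0.131, 0.991, 0.003, -0.005]
contact_force: [-1.7, 0.4, -0.8]
finger_gap: 1.002
grasp_force: 0.0
```

Run:
```python
from h import *
s=robot.get_state();cm=robot.camera_model("wrist");im=robot.snapshot("wrist")
cv2.imwrite("pics/w1.png",im[:,:,::-1])
print(s["joint_pos"].round(3),s["tcp_pos"].round(4),s["eef_rot"].round(4))
print(np.array(cm["T"]).round(3), cm["K"][0][0])
for k,z,lo,hi in(("blade",.002,[0,0,150],[180,90,255]),("handle",.026,[120,60,60],[165,255,255])):
    c=seg("wrist",im,(0,0,560,420),lo,hi);print(k,c.min(0),c.max(0),rect(world(cm,c,z)))
print("pred neck px",proj(cm,[.522,-.280,.028]))
```

```text
[-6.410e-01  3.170e-01  1.579e+00 -1.000e-03  1.258e+00 -1.950e+00] [ 0.5181 -0.2792  0.223 ] [ 0.1305  0.9914  0.0028 -0.0055]
[[ 0.26  -0.924 -0.281  0.443]
 [ 0.966  0.25   0.072 -0.26 ]
 [ 0.003 -0.29   0.957  0.295]
 [ 0.     0.     0.     1.   ]] 306.54460211763717
blade [175 278] [386 378] (array([ 679.6, -323.6]), array([241.6, 134.8]), 81.4, [[595.0, -433.0], [728.0, -453.0], [764.0, -214.0], [631.0, -194.0]])
handle [270 228] [291 287] (array([ 570.4, -293.6]), array([20.1, 62.5]), 75.5, [[538.0, -295.0], [598.0, -311.0], [603.0, -292.0], [543.0, -276.0]])
pred neck px [281.16242857 209.13443819]
```

View pics/w1.png

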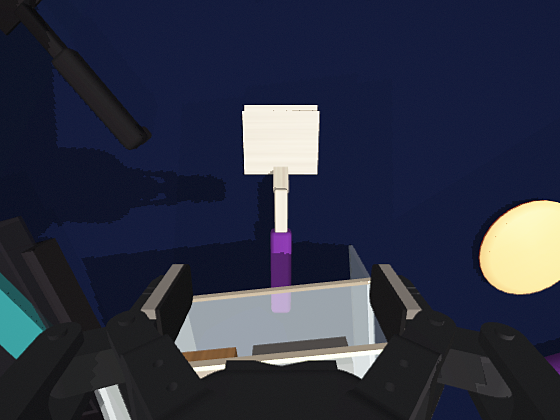

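Wrist view: the blade spans (245–319, 105–174), the neck runs along column 281 (rows 175–232), and the handle starts at row 232 and enters the organizer at about row 285. The handle is 20.1 mm wide as expected, and its front end puts the neck at (519,-280).

Run:
```python
from h import *
s=robot.get_state();cm=robot.camera_model("wrist")
print(s["clock"],s["tcp_pos"].round(4),s["eef_rot"].round(4))
for u,v in((244,107),(318,107)):print(onz(cm,u,v,.002).round(4))
print(go([517.5,-279.5,78],tool(165.5)))
```

```text
2.15 [ 0.519  -0.2784  0.226 ] [ 0.1299  0.9915  0.0022 -0.0037]
[ 0.4287 -0.2893  0.002 ]
[ 0.4463 -0.2238  0.002 ]
(array([ -0. ,  -1.9, 148. ]), array([ 0.19, -0.45, -0.43]))
```

Request:
play_rows(steps=[[0,0,25,0,0,0],[0,0,50,0,0,0],[0,0,75,0,0,0],[0,0,100,0,0,0],[0,0,110,0,0,-0.4],[0,0,110,0,0,-0.4],[0,0,110,0,0,-0.4]])

```text
clock: 2.85
tcp_pos: [0.5218, -0.279, 0.1218]
eef_rot: [0.125, 0.992, -0.001, 0.001]
contact_force: [-0.2, 0.0, 0.9]
finger_gap: 1.0
grasp_force: 0.0
```

Run:
```python
from h import *
s=robot.get_state();print(s["joint_pos"].round(3),s["tcp_pos"].round(4),s["eef_rot"].round(4))
print(go([519.5,-279.7,78],tool(165.5)))
```

```text
[-0.637  0.446  1.64   0.     1.053 -1.957] [ 0.5218 -0.279   0.1218] [ 1.253e-01  9.921e-01 -7.000e-04  1.300e-03]
(array([ 2.1, -1.2, 43.8]), array([-0.06,  0.16,  0.1 ]))
```

Request:
play_rows(steps=[[2,-1,15,0,0,0],[2,-1,30,0,0,0],[2,-1,40,0,0,0],[2,-1,43,0,0,0],[2,-1,43,0,0,0]])

```text
clock: 3.35
tcp_pos: [0.5179, -0.2789, 0.0756]
eef_rot: [0.126, 0.992, 0.001, -0.001]
contact_force: [-0.9, -0.3, 0.5]
finger_gap: 1.004
grasp_force: 0.0
```

Request:
play_rows(steps=[[0,0,0,0,0,0],[0,0,0,0,0,0],[0,0,0,0,0,0],[0,0,0,0,0,0],[0,0,0,0,0,0],[0,0,0,0,0,0],[0,0,0,0,0,0],[0,0,0,0,0,0]], fingers=-1, newtons=60)

```text
clock: 4.15
tcp_pos: [0.5187, -0.2795, 0.0772]
eef_rot: [0.126, 0.992, -0.0, 0.0]
contact_force: [-0.5, 0.2, 1.8]
finger_gap: 0.122
grasp_force: 60.3
```

Request:
play_rows(steps=[[0,0,-4,0,0,0],[2,0,-8,0,0,0],[12,0,-8,0,0,0],[27,0,-8,0,0,0],[42,0,-8,0,0,0],[57,0,-8,0,0,0],[72,0,-8,0,0,0],[87,0,-8,0,0,0],[102,0,-8,0,0,0],[117,0,-8,0,0,0],[127,0,-8,0,0,0],[130,0,-40,0,0,0],[130,0,-60,0,0,0],[130,0,-60,0,0,0],[130,0,-60,0,0,0]])

```text
clock: 5.65
tcp_pos: [0.3926, -0.2469, 0.1369]
eef_rot: [0.126, 0.992, -0.0, 0.0]
contact_force: [-0.5, 0.7, -1.8]
finger_gap: 0.125
grasp_force: 59.9
```

Run:
```python
from h import *
s=robot.get_state();print(s["joint_pos"].round(3),s["tcp_pos"].round(4),s["eef_rot"].round(4),s["finger_gap"])
u=np.array([np.cos(np.radians(74.1)),np.sin(np.radians(74.1)),0])
c=np.array([516,84,0]); neck=c-(52+32+90-2.5)*u; print(neck)
print(go(neck+[0,0,100],tool(74.1)))
im=robot.snapshot("top");cv2.imwrite("pics/t2.png",im[:,:,::-1])
```

```text
[-0.748  0.19   1.952  0.     0.999 -2.067] [ 0.3926 -0.2469  0.1369] [ 1.257e-01  9.921e-01 -2.000e-04  3.000e-04] 0.1251419833380675
[469.01599399 -80.93863459   0.        ]
(array([-32.6, 179.8,  36.8]), array([2.000e-02, 5.000e-02, 9.146e+01]))
```

Request:
play_rows(steps=[[-5,15,0,0,0,6],[-9,35,0,0,0,14],[-13,55,0,0,0,22],[-17,75,0,0,0,30],[-20,95,0,0,0,38],[-23,115,0,0,0,46],[-26,132,0,0,0,54],[-29,148,0,0,0,62],[-31,160,0,0,0,70],[-33,170,0,0,0,78],[-33,176,0,0,0,85],[-33,180,0,0,0,90],[-33,180,10,0,0,91.5],[-33,180,25,0,0,91.5],[-33,180,37,0,0,91.5],[-33,180,37,0,0,91.5],[-33,180,37,0,0,91.5],[-33,180,37,0,0,91.5]])

```text
clock: 7.5
tcp_pos: [0.4698, -0.081, 0.1001]
eef_rot: [0.798, 0.602, 0.0, 0.0]
contact_force: [-0.9, -1.0, -0.7]
finger_gap: 0.13
grasp_force: 59.8
```

Run:
```python
from h import *
s=robot.get_state();print(s["joint_pos"].round(3),s["tcp_pos"].round(4),s["eef_rot"].round(4),s["finger_gap"])
u=np.array([np.cos(np.radians(74.1)),np.sin(np.radians(74.1)),0])
c=np.array([516,84,0]); neck=c-(52+32+90-2.5)*u; print(neck)
print(go(neck+[0,0,77],tool(74.1)))
im=robot.snapshot("wrist");cv2.imwrite("pics/w3.png",im[:,:,::-1])
cm=robot.camera_model("wrist");np.save("pics/w3.npy",cm["T"])
```

```text
[-0.353  0.282  1.935 -0.     0.923 -0.074] [ 0.4698 -0.081   0.1001] [7.983e-01 6.023e-01 2.000e-04 3.000e-04] 0.13035429210911068
[469.01599399 -80.93863459   0.        ]
(array([-0.1, -0.8, 23.1]), array([ 0.04,  0.  , -0.03]))
```

View pics/w3.png

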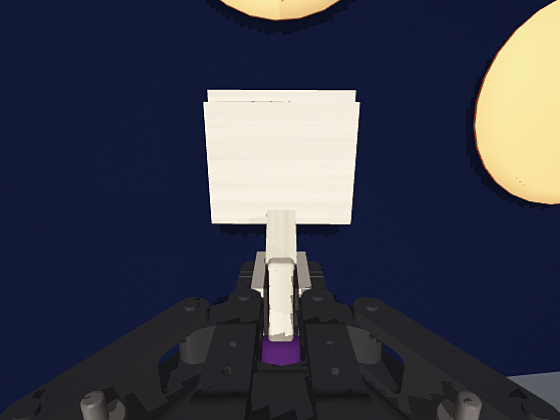

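The spatula is gripped by the neck, level, with its blade at (205–358, 90–223). It is centred on column 281, in line with the coaster at the top of the picture. Laying it down now.

Request:
play_rows(steps=[[0,-1,10,0,0,0],[0,-1,18,0,0,0],[0,-1,21,0,0,0],[0,-1,23,0,0,0],[0,-1,23,0,0,0],[0,-1,23,0,0,0],[0,-1,23,0,0,0]])

```text
clock: 8.25
tcp_pos: [0.4678, -0.0802, 0.0772]
eef_rot: [0.798, 0.602, -0.001, -0.001]
contact_force: [-4.4, 0.6, 6.7]
finger_gap: 0.126
grasp_force: 60.8
```

Request:
play_rows(steps=[[0,0,0,0,0,0],[0,0,0,0,0,0],[0,0,0,0,0,0],[0,0,0,0,0,0],[0,0,0,0,0,0],[0,0,-15,0,0,0],[0,0,-40,0,0,0],[-20,0,-60,0,0,0],[-60,0,-60,0,0,0],[-60,0,-60,0,0,0],[-60,0,-60,0,0,0]], fingers=0.2)

```text
clock: 9.35
tcp_pos: [0.4519, -0.1387, 0.1369]
eef_rot: [0.799, 0.601, 0.0, -0.0]
contact_force: [0.2, 0.4, -0.5]
finger_gap: 0.601
grasp_force: 0.0
```

Run:
```python
from h import *
s=robot.get_state();print(s["joint_pos"].round(3),s["tcp_pos"].round(4),s["eef_rot"].round(4),s["finger_gap"])
cm=robot.camera_model("wrist");im=robot.snapshot("wrist");cv2.imwrite("pics/w4.png",im[:,:,::-1])
print(np.array(cm["T"]).round(3))
im=robot.snapshot("top");cm=robot.camera_model("top")
for k,z,roi,lo,hi in(("blade",.002,(255,225,310,300),[0,0,150],[180,60,255]),("handle",.030,(250,225,400,340),[120,60,60],[165,255,255])):
    c=seg("top",im,roi,lo,hi);print(k,c.min(0),c.max(0),rect(world(cm,c,z))) if c is not None else print(k)
cv2.imwrite("pics/t4.png",im[:,:,::-1])
```

```text
[-0.481  0.208  1.93   0.     1.004 -0.201] [ 0.4519 -0.1387  0.1369] [ 7.990e-01  6.014e-01  1.000e-04 -2.000e-04] 0.6011679522200325
[[ 0.961  0.265  0.084  0.472]
 [-0.278  0.916  0.289 -0.065]
 [-0.    -0.301  0.954  0.209]
 [ 0.     0.     0.     1.   ]]
blade [255 225] [286 245] (array([496.1,  80.1]), array([55.7, 86.6]), 1.4, [[467.0, 123.0], [469.0, 36.0], [525.0, 37.0], [523.0, 124.0]])
handle [336 246] [348 256] (array([ 457.5, -115.5]), array([27.9, 25.3]), 68.4, [[441.0, -124.0], [464.0, -133.0], [474.0, -107.0], [451.0, -98.0]])
```

View pics/w4.png

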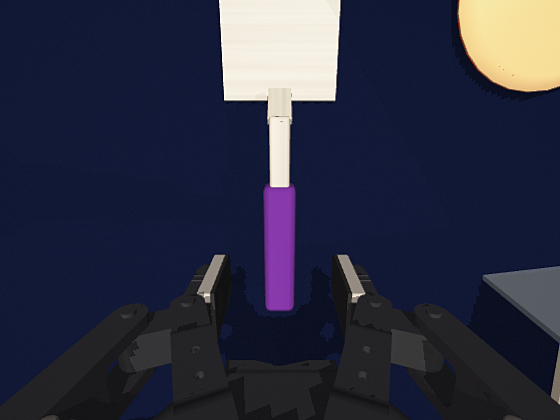

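The spatula lies flat and free: the handle spans rows 185–310 at column 280, with the blade ahead at (220–340, 0–100). Next I measure the handle and plan a grip that leans back.

Run:
```python
from h import *
s=robot.get_state();cm=robot.camera_model("wrist")
f=onz(cm,280,185.5,.029);b=onz(cm,280,309,.026);print(f,b,np.linalg.norm(f-b),np.degrees(np.arctan2(*(f-b)[1::-1])))
rb=onz(cm,280.5,100,.0024);print("blade rear",rb)
u=(f-b)/np.linalg.norm(f-b);u[2]=0;az=np.degrees(np.arctan2(u[1],u[0]))
h=f*1000-38*u;print("handle pt",h, "via blade", rb*1000-85*u)
for up in(65,5):
  Rt=tool(74.2,35);g=h.copy();g[2]=22+up
  p=g-54*Rt[:,2];print(up,p,go(p,Rt))
```

```text
[ 0.45931252 -0.10410764  0.029     ] [ 0.4348173  -0.18917236  0.026     ] 0.08857212634762462 73.93572139933885
blade rear [ 0.47313069 -0.05692082  0.0024    ]
handle pt [ 448.80336413 -140.60286347   29.        ] via blade [ 449.62336194 -138.55486069    2.4       ]
65 [ 440.36999331 -170.40576413  131.23421039] (array([-34.8,  -1.9,   5.1]), array([-3.000e-02,  3.496e+01, -1.500e-01]))
5 [ 440.36999331 -170.40576413   71.23421039] (array([-34.8,  -1.8,  65.1]), array([-3.000e-02,  3.496e+01, -1.500e-01]))
```

Request:
play_rows(steps=[[-7,-1,0,0,7,0],[-14,-2,0,0,14,0],[-21,-2,2,0,21,0],[-28,-2,4,0,28,0],[-35,-2,5,0,35,0],[-35,-2,5,0,35,0],[-35,-2,5,0,35,0]])

```text
clock: 10.15
tcp_pos: [0.4404, -0.1706, 0.1312]
eef_rot: [0.762, 0.574, 0.239, -0.182]
contact_force: [-0.1, 0.2, 0.5]
finger_gap: 0.599
grasp_force: 0.0
```

Run:
```python
from h import *
s=robot.get_state();print(s["joint_pos"].round(3),s["tcp_pos"].round(4),s["eef_rot"].round(4),s["contact_force"])
from scipy.optimize import least_squares
# model: axes z,y,y,(roll),y,roll
D=[([1.11952,.207436,1.542994,0,1.393512,-.150492],[.170092,.548628,.302698]),
([-.637,.446,1.64,0,1.053,-1.957],[.5218,-.279,.1218]),([-.748,.19,1.952,0,.999,-2.067],[.3926,-.2469,.1369]),
([-.353,.282,1.935,0,.923,-.074],[.4698,-.081,.1001]),([-.481,.208,1.93,0,1.004,-.201],[.4519,-.1387,.1369]),
(list(s["joint_pos"]),list(s["tcp_pos"]))]
E=lambda a,t:R.from_euler(a,t)
def fk(q,p,s4):
    h,l2,e3,l3,d,l6=p
    A=E('z',q[0]);B=A*E('y',q[1]);C=B*E('y',q[2])
    W=C*E('z',s4*q[3])*E('y',q[4]);T=W*E('z',q[5])
    x=np.array([0,0,h])+A.apply([0,d,0])+B.apply([0,0,l2])+C.apply([e3,0,l3])+W.apply([0,0,l6])
    return x,T
for s4 in(1,-1):
    f=lambda p:np.concatenate([fk(q,p,s4)[0]-x for q,x in D])
    r=least_squares(f,[.2,.35,0,.35,.08,.2]);print(s4,r.x.round(4),np.abs(r.fun).max())
    print(fk(D[-1][0],r.x,s4)[1].as_matrix().round(2)[:,2])
print(R.from_quat(s["eef_rot"]).as_matrix().round(2))
```

```text
[-0.82   0.355  1.87   0.533  1.304 -0.787] [ 0.4404 -0.1706  0.1312] [ 0.7616  0.5743  0.2391 -0.1816] [-0.11026957  0.16030698  0.49479145]
1 [0.2831 0.4548 0.0942 0.4997 0.0862 0.2434] 0.00035583415782107497
[ 0.16  0.55 -0.82]
-1 [ 0.1012  0.372   0.152   0.5387  0.0982 -0.0966] 0.09048062762822268
[-0.56 -0.12 -0.82]
[[ 0.23  0.96  0.16]
 [ 0.79 -0.27  0.55]
 [ 0.57 -0.   -0.82]]
```

The kinematic fit is good to 0.4 mm, so I can check the joint ranges over the planned flip before gripping.

```bash
cat >> h.py <<'E'
from scipy.optimize import least_squares
P=[0.2831,0.4548,0.0942,0.4997,0.0862,0.2434]
LO=np.array([-2.73,-.86,.23,-1.11,.08,-2.82]);HI=np.array([2.73,2.22,2.46,4.25,2.63,2.82])
def fk(q):
    h,l2,e3,l3,d,l6=P;E=R.from_euler
    A=E('z',q[0]);B=A*E('y',q[1]);C=B*E('y',q[2]);W=C*E('z',q[3])*E('y',q[4])
    return np.array([0,0,h])+A.apply([0,d,0])+B.apply([0,0,l2])+C.apply([e3,0,l3])+W.apply([0,0,l6]),W*E('z',q[5])
def ik(pos,Rt,q0):
    f=lambda q:np.r_[(fk(q)[0]-np.array(pos)/1000)*5,(R.from_matrix(Rt).inv()*fk(q)[1]).as_rotvec()]
    r=least_squares(f,q0);return r.x,np.abs(r.fun).max()
AZ=74.1;U=np.array([np.cos(np.radians(AZ)),np.sin(np.radians(AZ)),0]);Z=np.array([0,0,1.])
E
python3 - <<'E'
from h import *
q00=robot.get_state()["joint_pos"]
c=np.array([516,84,0.]);m=np.array([544,228.7,0.]);L=np.array([-U[1],U[0],0])
edge=c+U*((m-75*U-c)@U);print("edge pt",edge,"gap",(edge-c)@U-52)
def flip(th,pre,s0=-6,r=190):
    t=np.radians(th);g=edge+s0*U-r*np.cos(t)*U+r*np.sin(t)*Z+27*(np.cos(t)*Z+np.sin(t)*U)
    Rt=tool(AZ,pre-th);return g-54*Rt[:,2],Rt
for pre in(35,50,60):
    q=q00
    for th in range(0,116,5):
        q,e=ik(*flip(th,pre),q)
        if th%15==0 or e>1e-3 or (q<LO+.03).any() or (q>HI-.03).any(): print(pre,th,q.round(2),round(e,4))
E
```

```text
edge pt [535.6798127  153.08651926   0.        ] gap 19.83482561515899
35 0 [-0.61  0.43  1.94  0.66  1.09  0.83] 0.0
35 15 [-0.44  0.26  1.94  0.4   1.04  1.19] 0.0
35 30 [-0.23  0.18  1.88  0.1   1.08  1.58] 0.0
35 45 [-0.    0.21  1.77 -0.18  1.22  1.91] 0.0
35 60 [ 0.2   0.32  1.61 -0.39  1.43  2.15] 0.0
35 75 [ 0.36  0.5   1.43 -0.55  1.66  2.28] 0.0
35 90 [ 0.47  0.71  1.23 -0.68  1.89  2.34] 0.0
35 105 [ 0.55  0.93  1.02 -0.83  2.11  2.32] 0.0
50 0 [-0.72  0.57  1.9   0.81  1.27  0.63] 0.0
50 15 [-0.58  0.33  1.94  0.64  1.16  0.92] 0.0
50 30 [-0.39  0.18  1.92  0.39  1.11  1.28] 0.0
50 45 [-0.15  0.15  1.83  0.09  1.16  1.66] 0.0
50 60 [ 0.08  0.22  1.7  -0.17  1.29  1.98] 0.0
50 75 [ 0.27  0.37  1.53 -0.37  1.49  2.19] 0.0
50 90 [ 0.42  0.57  1.33 -0.52  1.72  2.31] 0.0
50 105 [ 0.52  0.79  1.11 -0.66  1.94  2.36] 0.0
60 0 [-0.78  0.67  1.86  0.88  1.4   0.54] 0.0
60 15 [-0.66  0.41  1.93  0.76  1.27  0.77] 0.0
60 30 [-0.49  0.22  1.93  0.56  1.18  1.1 ] 0.0
60 45 [-0.26  0.13  1.87  0.29  1.15  1.47] 0.0
60 60 [-0.02  0.16  1.75 -0.    1.23  1.83] 0.0
60 75 [ 0.2   0.29  1.59 -0.24  1.39  2.11] 0.0
60 90 [ 0.37  0.48  1.4  -0.41  1.6   2.27] 0.0
60 105 [ 0.49  0.7   1.19 -0.55  1.82  2.36] 0.0
```

Pretilt 35° is feasible throughout (j4 ≥ −0.83). Descending onto the handle.

Run:
```python
from h import *
Rt=tool(74.1,35);g=np.array([449.3,-139.6,26.5]);print(go(g-54*Rt[:,2],Rt))
```

```text
(array([-33.5,   0.2,  50.3]), array([-0.08,  0.06, -0.09]))
```

Request:
play_rows(steps=[[-7,0,10,0,0,0],[-14,0,20,0,0,0],[-20,0,30,0,0,0],[-26,0,40,0,0,0],[-31,0,46,0,0,0],[-33,0,50,0,0,0],[-33,0,50,0,0,0],[-33,0,50,0,0,0]])

```text
clock: 10.95
tcp_pos: [0.4412, -0.1699, 0.0721]
eef_rot: [0.761, 0.574, 0.24, -0.181]
contact_force: [-0.3, -0.4, 0.7]
finger_gap: 0.603
grasp_force: 0.0
```

Request:
play_rows(steps=[[0,0,0,0,0,0],[0,0,0,0,0,0],[0,0,0,0,0,0],[0,0,0,0,0,0],[0,0,0,0,0,0],[0,0,0,0,0,0],[0,0,0,0,0,0]], fingers=-1, newtons=100)

```text
clock: 11.65
tcp_pos: [0.4414, -0.1702, 0.0726]
eef_rot: [0.761, 0.574, 0.24, -0.181]
contact_force: [-1.7, -1.3, 6.1]
finger_gap: 0.21
grasp_force: 98.1
```

Run:
```python
from h import *
s=robot.get_state();print(s["tcp_pos"].round(4),s["eef_rot"].round(4),s["contact_force"].round(1),s["wrist_torque"].round(2))
R0=R.from_quat(s["eef_rot"]).as_matrix();print(R0.round(3));print(s["tcp_pos"]*1000+54*R0[:,2])
print("u in tool",R0.T@U,"z in tool",R0.T@Z)
im=robot.snapshot("side");cv2.imwrite("pics/s5.png",cv2.resize(im[120:300,230:430],None,fx=4,fy=3.3)[:594,:,::-1])
```

```text
[ 0.4414 -0.1702  0.0726] [ 0.7613  0.5744  0.2403 -0.1806] [-1.7 -1.3  6.1] [-0.02  0.11  0.04]
[[ 0.225  0.962  0.158]
 [ 0.788 -0.275  0.551]
 [ 0.573  0.001 -0.819]]
[ 449.96420849 -140.42905996   28.38954788]
u in tool [ 0.81922315 -0.00087005  0.57347422] z in tool [ 0.57347487  0.00109209 -0.81922242]
```

View pics/s5.png

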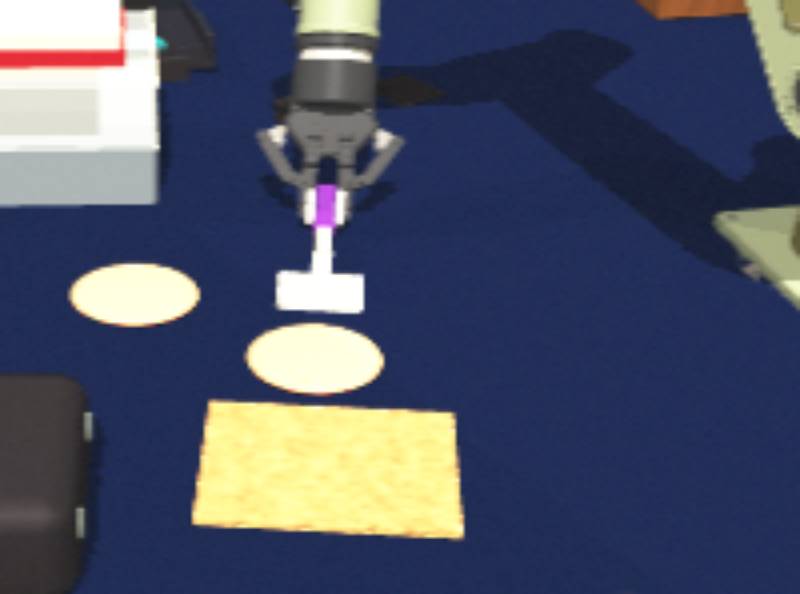

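Side view: the gripper holds the purple handle at the crop's (325,205), with the blade at (320,292) lined up behind the coaster (315,358) and the mat (330,470). Now I push along the shelf with the tip pitched slightly down.

Request:
play_rows(steps=[[0.6,0,-0.8,0,-0.7,0],[4.7,0,2.1,0,-0.7,0],[8.8,0,5,0,-0.7,0],[13,0,7.8,0,-0.7,0],[17,0,10.7,0,-0.7,0],[21.1,0,13.5,0,-0.7,0],[25.2,0,16.4,0,-0.7,0],[29.3,0,19.3,0,-0.7,0],[33.4,0,22.1,0,-0.7,0],[37.5,0,25,0,-0.7,0],[41.6,0,27.9,0,-0.7,0],[43.6,0,29.3,0,-0.7,0],[45.7,0,30.7,0,-0.7,0],[47.7,0,32.2,0,-0.7,0],[49.8,0,33.6,0,-0.7,0],[49.8,0,33.6,0,-0.7,0]])

```text
clock: 13.3
tcp_pos: [0.4576, -0.1115, 0.0731]
eef_rot: [0.763, 0.575, 0.236, -0.178]
contact_force: [0.3, -2.0, 4.2]
finger_gap: 0.21
grasp_force: 98.1
```

Run:
```python
from h import *
s=robot.get_state();print(s["tcp_pos"].round(4),s["contact_force"].round(1),s["finger_gap"])
R0=R.from_quat(s["eef_rot"]).as_matrix();g=s["tcp_pos"]*1000+54*R0[:,2];print(g,"tip",g+150.6*U,"u",R0.T@U,"z",R0.T@Z)
cm=robot.camera_model("top");im=robot.snapshot("top");cv2.imwrite("pics/t6.png",im[:,:,::-1])
cm2=robot.camera_model("wrist");im2=robot.snapshot("wrist");cv2.imwrite("pics/w6.png",im2[:,:,::-1])
```

```text
[ 0.4576 -0.1115  0.0731] [ 0.3 -2.   4.2] 0.21040800682574318
[466.0067842  -82.21093399  28.48308324] tip [507.26504254  62.62730722  28.48308324] u [ 8.25723502e-01 -8.23367231e-04  5.64074481e-01] z [ 5.64074683e-01  1.53489524e-05 -8.25723774e-01]
```

View pics/w6.png

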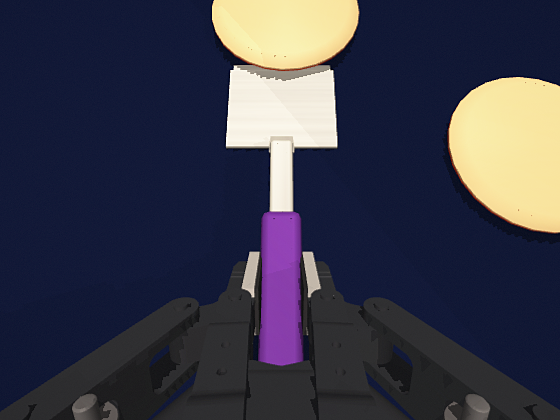

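The blade tip (row ~70) is at the coaster rim and centred, with the coaster at column ~285 against the blade's 281. Pushing on to wedge under it.

Request:
play_rows(steps=[[2.5,0,1.7,0,0,0],[5,0,3.4,0,0,0],[7.4,0,5.1,0,0,0],[9.9,0,6.8,0,0,0],[12.4,0,8.5,0,0,0],[14.9,0,10.2,0,0,0],[17.3,0,11.8,0,0,0],[19.8,0,13.5,0,0,0],[22.3,0,15.2,0,0,0],[24.8,0,16.9,0,0,0],[27.3,0,18.6,0,0,0],[29.7,0,20.3,0,0,0],[32.2,0,22,0,0,0],[34.7,0,23.7,0,0,0],[37.2,0,25.4,0,0,0],[37.2,0,25.4,0,0,0]])

```text
clock: 15.0
tcp_pos: [0.47, -0.0686, 0.0731]
eef_rot: [0.763, 0.575, 0.236, -0.178]
contact_force: [0.3, -1.8, 3.3]
finger_gap: 0.213
grasp_force: 98.1
```

```bash
cat > look.py <<'E'
from h import *
import sys
s=robot.get_state();print(s["tcp_pos"].round(4),s["contact_force"].round(1),s["finger_gap"])
R0=R.from_quat(s["eef_rot"]).as_matrix();g=s["tcp_pos"]*1000+54*R0[:,2];print("g",g,"tip",g+150.6*U,"u",(R0.T@U).round(3),"z",(R0.T@Z).round(3))
cm=robot.camera_model("top");im=robot.snapshot("top");cv2.imwrite(f"pics/t{sys.argv[1]}.png",im[:,:,::-1])
cm2=robot.camera_model("wrist");im2=robot.snapshot("wrist");cv2.imwrite(f"pics/w{sys.argv[1]}.png",im2[:,:,::-1])
# pale (coaster) hue pixels on tool centreline in wrist picture
hsv=cv2.cvtColor(im2,cv2.COLOR_RGB2HSV);col=hsv[:,281];m=(col[:,2]>150)&(col[:,1]>60)&(col[:,0]<40)
r=np.where(m[:260])[0];print("coaster rows on col 281",r.min() if len(r) else None,r.max() if len(r) else None)
if len(r):
  for z in(.006,.012):print("near rim at z",z,onz(cm2,281,r.max(),z).round(4))
w=(col[:,2]>130)&(col[:,1]<50);r=np.where(w[:260])[0];print("white rows",r.min(),r.max())
E
python3 look.py 7
```

```text
[ 0.47   -0.0686  0.0731] [ 0.3 -1.8  3.3] 0.2129380452428889
g [478.37687788 -39.29554562  28.48676515] tip [519.63513622 105.54269559  28.48676515] u [ 0.826 -0.001  0.564] z [ 0.564  0.    -0.826]
coaster rows on col 281 0 127
near rim at z 0.006 [0.5043 0.0549 0.006 ]
near rim at z 0.012 [0.5033 0.0514 0.012 ]
white rows 128 211
```

Request:
play_rows(steps=[[2.5,0,1.7,0,0,0],[5,0,3.4,0,0,0],[5,0,3.4,0,0,0],[5,0,3.4,0,0,0]])

```text
clock: 15.5
tcp_pos: [0.4716, -0.0628, 0.0731]
eef_rot: [0.763, 0.575, 0.236, -0.178]
contact_force: [1.4, -3.0, 3.6]
finger_gap: 0.21
grasp_force: 98.1
```

```bash
cat > flip.py <<'E'
from h import *
import sys
# rigid turn of the held spatula about the mat edge by list of angles from the pose now
edge=np.array([535.7,153.1,0]);piv=edge-6*U+1*Z
ang=[float(a) for a in sys.argv[1:]]
s=robot.get_state();R0=R.from_quat(s["eef_rot"]).as_matrix();p0=s["tcp_pos"]*1000
ax=np.cross(Z,U)  # rear (-U) rises: turn carrying -U to +Z
for a in ang:
    Q=R.from_rotvec(np.radians(a)*ax).as_matrix()
    if a==ang[0]: assert (Q@-U)[2]>0
    p=piv+Q@(p0-piv);w=np.degrees(R.from_matrix(R0.T@Q@R0).as_rotvec())
    print([round(float(x)) for x in R0.T@(p-p0)]+[round(float(x)) for x in w],"z",round(p[2]))
E
python3 look.py 8; python3 flip.py 1 3 5 8 11 14 17 20 23 26 29 32 35 38 41 44 47 50
```

```text
[ 0.4716 -0.0628  0.0731] [ 1.4 -3.   3.6] 0.21002068776220936
g [479.99123148 -33.58184705  28.45699426] tip [521.24948981 111.25639417  28.45699426] u [ 0.826 -0.001  0.564] z [ 0.564  0.    -0.826]
coaster rows on col 281 0 134
near rim at z 0.006 [0.5046 0.0559 0.006 ]
near rim at z 0.012 [0.5036 0.0525 0.012 ]
white rows 139 211
[3, 0, -2, 0, -1, 0] z 77
[10, 0, -7, 0, -3, 0] z 84
[16, 0, -12, 0, -5, 0] z 92
[27, 0, -18, 0, -8, 0] z 103
[38, 0, -23, 0, -11, 0] z 114
[48, 0, -29, 0, -14, 0] z 124
[60, 0, -33, 0, -17, 0] z 134
[71, 0, -37, 0, -20, 0] z 144
[83, 0, -40, 0, -23, 0] z 153
[94, 0, -43, 0, -26, 0] z 162
[106, 0, -45, 0, -29, 0] z 170
[118, 0, -47, 0, -32, 0] z 178
[130, 0, -47, 0, -35, 0] z 186
[142, 0, -48, 0, -38, 0] z 193
[155, 0, -47, 0, -41, 0] z 199
[167, 0, -46, 0, -44, 0] z 205
[179, 0, -45, 0, -47, 0] z 210
[190, 0, -42, 0, -50, 0] z 215
```

The blade is about 58 mm under the coaster, which is held against the mat. Starting the tip.

Request:
play_rows(steps=[[3,0,-2,0,-1,0],[10,0,-7,0,-3,0],[16,0,-12,0,-5,0],[27,0,-18,0,-8,0],[38,0,-23,0,-11,0],[48,0,-29,0,-14,0],[60,0,-33,0,-17,0],[71,0,-37,0,-20,0],[83,0,-40,0,-23,0],[94,0,-43,0,-26,0],[106,0,-45,0,-29,0],[118,0,-47,0,-32,0],[130,0,-47,0,-35,0],[142,0,-48,0,-38,0],[155,0,-47,0,-41,0],[167,0,-46,0,-44,0],[179,0,-45,0,-47,0],[190,0,-42,0,-50,0],[190,0,-42,0,-50,0]])

```text
clock: 17.5
tcp_pos: [0.5077, 0.067, 0.214]
eef_rot: [0.789, 0.598, -0.11, 0.083]
contact_force: [-0.3, -1.4, -0.9]
finger_gap: 0.213
grasp_force: 97.9
```

```bash
python3 - <<'E'
from h import *
s=robot.get_state();print(s["tcp_pos"].round(4),s["contact_force"].round(1),s["finger_gap"],s["joint_pos"].round(2))
a=robot.snapshot("wrist");b=robot.snapshot("side")
b=cv2.resize(b[120:330,240:400],(400,525));a=cv2.resize(a,(400,300));a=np.vstack([a,np.zeros((225,400,3),np.uint8)])
cv2.imwrite("pics/m9.png",np.hstack([a,b])[:,:,::-1])
E
python3 flip.py 3 6 9 12 15 18 21 24 27 30 33 36 38 40
```

```text
[0.5077 0.067  0.214 ] [-0.3 -1.4 -0.9] 0.21296026257965064 [ 0.08  0.24  1.72 -0.27  1.29  0.45]
[10, 0, -7, 0, -3, 0] z 218
[20, 0, -14, 0, -6, 0] z 221
[30, 0, -20, 0, -9, 0] z 224
[41, 0, -25, 0, -12, 0] z 227
[52, 0, -30, 0, -15, 0] z 229
[63, 0, -35, 0, -18, 0] z 230
[74, 0, -38, 0, -21, 0] z 230
[86, 0, -41, 0, -24, 0] z 230
[98, 0, -44, 0, -27, 0] z 230
[109, 0, -46, 0, -30, 0] z 228
[121, 0, -47, 0, -33, 0] z 226
[133, 0, -48, 0, -36, 0] z 224
[141, 0, -48, 0, -38, 0] z 222
[149, 0, -48, 0, -40, 0] z 219
```

View pics/m9.png

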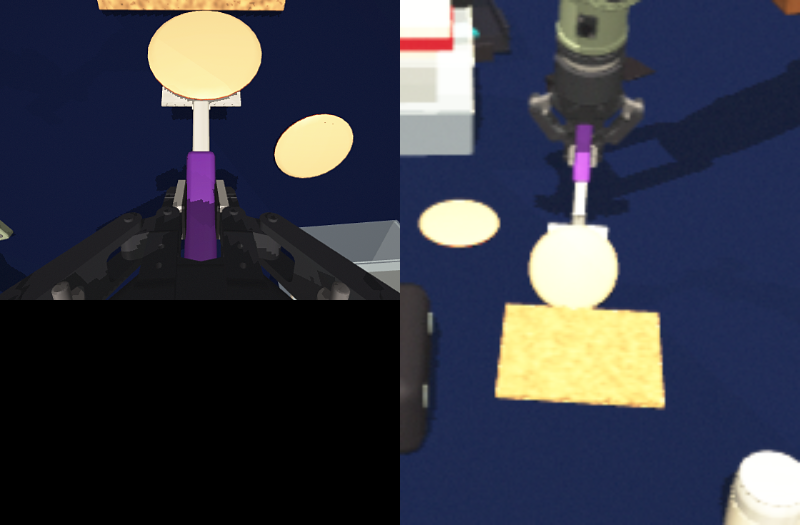

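The coaster rides on the blade at about 50° with its far rim at the mat edge (wrist view (205,55), side view (573,268)). Continuing slowly towards vertical.

Request:
play_rows(steps=[[10,0,-7,0,-3,0],[20,0,-14,0,-6,0],[30,0,-20,0,-9,0],[41,0,-25,0,-12,0],[52,0,-30,0,-15,0],[63,0,-35,0,-18,0],[74,0,-38,0,-21,0],[86,0,-41,0,-24,0],[98,0,-44,0,-27,0],[109,0,-46,0,-30,0],[121,0,-47,0,-33,0],[133,0,-48,0,-36,0],[141,0,-48,0,-38,0],[149,0,-48,0,-40,0],[149,0,-48,0,-40,0],[149,0,-48,0,-40,0]])

```text
clock: 19.2
tcp_pos: [0.5509, 0.2148, 0.2199]
eef_rot: [0.706, 0.533, -0.373, 0.281]
contact_force: [0.1, 0.0, -0.7]
finger_gap: 0.21
grasp_force: 98.0
```

```bash
cat > org.py <<'E'
from h import *
import sys
s=robot.get_state();print(s["tcp_pos"].round(4),s["contact_force"].round(1),round(s["finger_gap"],3),s["joint_pos"].round(2))
roi={"top":(165,150,300,275),"side":(255,205,365,300)}
for n in("top","side"):
    im=robot.snapshot(n);cm=robot.camera_model(n);cv2.imwrite(f"pics/{n}{sys.argv[1]}.png",im[:,:,::-1])
    for k,lo,hi in(("orange",[3,190,120],[15,255,255]),("pale",[16,20,225],[40,130,255])):
        c=seg(n,im,roi[n],lo,hi)
        print(n,k,None if c is None or len(c)<5 else (cv2.contourArea(c),c.min(0),c.max(0),rect(world(cm,c,.018))[:3]))
E
python3 org.py 10; python3 flip.py 2 4 6 8 10 12 14 16 18 20
```

```text
[0.5509 0.2148 0.2199] [ 0.1  0.  -0.7] 0.21 [ 0.47  0.71  1.24 -0.69  1.89  0.77]
top orange (242.5, array([218, 219], dtype=int32), array([241, 234], dtype=int32), (array([515.1, 192.8]), array([65.1, 39.9]), 87.6))
top pale (454.0, array([183, 218], dtype=int32), array([225, 251], dtype=int32), (array([477.1, 265.8]), array([127.3,  57.4]), 56.3))
side orange (614.0, array([290, 237], dtype=int32), array([325, 259], dtype=int32), (array([546.9, 186. ]), array([ 96.5, 101.3]), 79.4))
side pale (1166.5, array([278, 242], dtype=int32), array([345, 282], dtype=int32), (array([549. , 242.6]), array([151.7, 178.8]), 74.1))
[6, 0, -5, 0, -2, 0] z 218
[13, 0, -9, 0, -4, 0] z 215
[20, 0, -14, 0, -6, 0] z 212
[27, 0, -18, 0, -8, 0] z 209
[34, 0, -22, 0, -10, 0] z 205
[41, 0, -26, 0, -12, 0] z 202
[48, 0, -29, 0, -14, 0] z 197
[56, 0, -32, 0, -16, 0] z 193
[63, 0, -35, 0, -18, 0] z 189
[71, 0, -38, 0, -20, 0] z 184
```

The tipping appears to have happened: the side view has an orange blob at (290–325, 237–259), about 100 mm across at the mat's height. I raise the spatula clear and draw it back before looking.

Request:
play_rows(steps=[[-12,0,-8,0,0,0],[-28,0,-19,0,0,0],[-45,0,-30,0,0,0],[-62,0,-42,0,0,0],[-85,0,-33,0,4,0],[-110,0,-2,0,10,0],[-135,0,30,0,17,0],[-150,0,65,0,25,0],[-160,0,100,0,32,0],[-165,0,130,0,40,0],[-165,0,150,0,47,0],[-165,0,150,0,55,0],[-165,0,150,0,55,0],[-165,0,150,0,55,0]])

```text
clock: 20.7
tcp_pos: [0.4917, 0.0064, 0.2741]
eef_rot: [0.799, 0.602, -0.005, 0.005]
contact_force: [-0.7, -0.0, -0.8]
finger_gap: 0.207
grasp_force: 98.0
```

```bash
python3 org.py 11
python3 - <<'E'
import cv2,numpy as np
a=cv2.imread("pics/top11.png");b=cv2.imread("pics/side11.png")
cv2.imwrite("pics/m11.png",np.hstack([cv2.resize(a[140:340,170:370],(400,400)),cv2.resize(b[190:300,250:360],(400,400))]))
E
```

```text
[0.4917 0.0064 0.2741] [-0.7 -0.  -0.8] 0.207 [-0.16  0.06  1.77 -0.02  1.31  0.13]
top orange (340.0, array([222, 199], dtype=int32), array([253, 234], dtype=int32), (array([543.1, 170.2]), array([81.9, 98.4]), 85.8))
top pale (2337.0, array([183, 179], dtype=int32), array([253, 255], dtype=int32), (array([542.9, 226. ]), array([147.7, 177.8]), 74.0))
side orange (589.5, array([291, 237], dtype=int32), array([324, 259], dtype=int32), (array([546.7, 186. ]), array([96.5, 96.8]), 79.2))
side pale (1743.0, array([278, 242], dtype=int32), array([345, 282], dtype=int32), (array([548.8, 241.9]), array([153.6, 178.8]), 74.1))
```

View pics/m11.png

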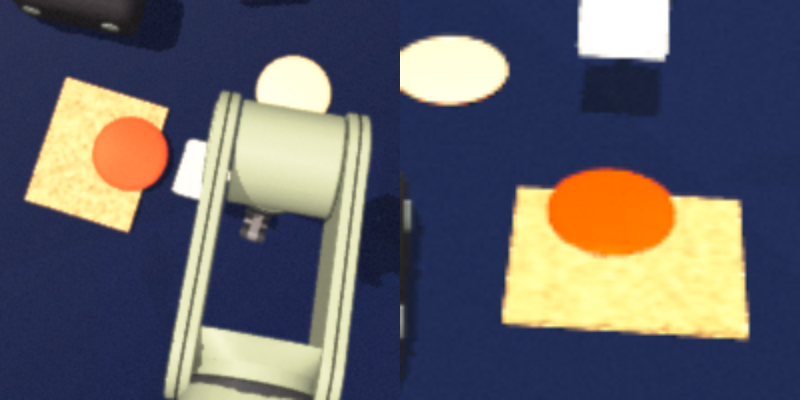

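The coaster lies flat on the mat with its orange face up, at (130,153) in the top crop and (611,212) in the side crop. The spatula hangs clear of it. Next I lay the spatula back on the bare shelf where it lay before.

Run:
```python
from h import *
Rt=R.from_quat([.7613,.5744,.2403,-.1806]).as_matrix()
for z in(132,73):print(go([441.4,-170.2,z],Rt))
```

```text
(array([-183. ,   -0.3,  144. ]), array([-3.000e-02,  3.581e+01,  1.300e-01]))
(array([-182.2,   -0.4,  203. ]), array([-3.000e-02,  3.581e+01,  1.300e-01]))
```

Request:
play_rows(steps=[[-20,0,5,0,4,0],[-45,0,20,0,9,0],[-70,0,40,0,14,0],[-95,0,60,0,19,0],[-120,0,80,0,24,0],[-145,0,100,0,29,0],[-165,0,120,0,33,0],[-178,0,135,0,36,0],[-183,0,144,0,36,0],[-183,0,144,0,36,0],[-183,0,144,0,36,0],[-183,0,144,0,36,0]])

```text
clock: 22.0
tcp_pos: [0.4416, -0.1696, 0.1317]
eef_rot: [0.76, 0.575, 0.242, -0.182]
contact_force: [-0.9, 0.9, -1.0]
finger_gap: 0.21
grasp_force: 98.0
```

Run:
```python
from h import *
Rt=R.from_quat([.7613,.5744,.2403,-.1806]).as_matrix()
print(go([441.4,-170.2,73],Rt))
```

```text
(array([-34.4,  -0.1,  47.6]), array([-0.08, -0.23,  0.16]))
```

Request:
play_rows(steps=[[-9,0,12,0,-0.2,0],[-18,0,24,0,-0.2,0],[-25,0,35,0,-0.2,0],[-30,0,42,0,-0.2,0],[-33,0,45,0,-0.2,0],[-34,0,48,0,-0.2,0],[-34,0,48,0,-0.2,0],[-34,0,48,0,-0.2,0]])

```text
clock: 22.8
tcp_pos: [0.4406, -0.1707, 0.0725]
eef_rot: [0.761, 0.574, 0.241, -0.182]
contact_force: [-3.1, 0.1, 4.6]
finger_gap: 0.209
grasp_force: 99.0
```

Request:
play_rows(steps=[[0,0,0,0,0,0],[0,0,0,0,0,0],[0,0,0,0,0,0],[0,0,0,0,0,0],[0,0,0,0,0,0],[0,0,-10,0,0,0],[0,0,-30,0,0,0],[0,0,-60,0,0,0],[0,0,-100,0,0,0],[20,0,-140,0,0,0],[40,0,-180,0,0,0],[40,0,-180,0,0,0],[40,0,-180,0,0,0],[40,0,-180,0,0,0]], fingers=0.4)

```text
clock: 24.2
tcp_pos: [0.4208, -0.238, 0.2414]
eef_rot: [0.761, 0.574, 0.241, -0.182]
contact_force: [-0.7, 1.0, -0.5]
finger_gap: 0.7
grasp_force: 0.0
```

```bash
python3 org.py 13
python3 - <<'E'
from h import *
for n,roi in(("top",(270,200,420,330)),("side",(250,130,350,225))):
    im=cv2.imread(f"pics/{n}13.png")[:,:,::-1].copy();cm=robot.camera_model(n)
    for k,z,lo,hi in(("blade",.002,[0,0,150],[180,55,255]),("handle",.030,[120,60,60],[165,255,255])):
        c=seg(n,im,roi,lo,hi);print(n,k,None if c is None else (c.min(0),c.max(0),rect(world(cm,c,z))))
E
```

```text
[ 0.4208 -0.238   0.2414] [-0.7  1.  -0.5] 0.7 [-0.93  0.24  1.74  0.47  1.57 -0.76]
top orange (446.5, array([222, 199], dtype=int32), array([253, 234], dtype=int32), (array([543.1, 170.1]), array([81.7, 98.3]), 86.1))
top pale (2326.5, array([183, 179], dtype=int32), array([253, 255], dtype=int32), (array([542.9, 226. ]), array([147.7, 177.8]), 74.0))
side orange (587.0, array([291, 237], dtype=int32), array([324, 259], dtype=int32), (array([546.7, 186. ]), array([96.5, 96.8]), 79.2))
side pale (1766.0, array([278, 242], dtype=int32), array([345, 282], dtype=int32), (array([548.8, 241.9]), array([153.6, 178.8]), 74.1))
top blade (array([295, 226], dtype=int32), array([339, 256], dtype=int32), (array([474.5, -52.6]), array([117.5,  72.2]), 73.1, [[423.0, -98.0], [492.0, -119.0], [526.0, -7.0], [457.0, 14.0]]))
top handle (array([337, 246], dtype=int32), array([370, 263], dtype=int32), (array([ 446.9, -147.4]), array([90.4, 26. ]), 74.3, [[422.0, -187.0], [447.0, -194.0], [472.0, -107.0], [447.0, -100.0]]))
side blade (array([250, 130], dtype=int32), array([269, 181], dtype=int32), (array([ 583.8, -441.7]), array([441.6,  84.6]), 82.0, [[511.0, -654.0], [595.0, -666.0], [656.0, -229.0], [573.0, -217.0]]))
side handle (array([308, 175], dtype=int32), array([314, 191], dtype=int32), (array([ 451.4, -137. ]), array([106.7,  21.8]), 74.8, [[427.0, -186.0], [448.0, -191.0], [476.0, -88.0], [455.0, -83.0]]))
```

Run:
```python
from h import *
for n,roi in(("top",(165,150,300,275)),("side",(255,205,365,300))):
    im=cv2.imread(f"pics/{n}13.png")[:,:,::-1].copy();cm=robot.camera_model(n)
    c=seg(n,im,roi,[0,150,120],[15,255,255]);(x,y),s,a=cv2.fitEllipse(c)
    print(n,c.min(0),c.max(0))
    w=world(cm,c,.015);p,sz,an,_=rect(w);d=np.r_[p,0]-[544,228.7,0];print(p,sz,"from edge",d@U+75,"lat",d@[-U[1],U[0],0], "ellipse c",onz(cm,x,y,.015))
```

```text
top [216 198] [253 235]
[544.2 180.8] [102.9 102.5] from edge 28.9873831163313 lat -13.3149948372774 ellipse c [0.54395685 0.18048018 0.015     ]
side [291 236] [324 260]
[545.5 182.5] [105.9  96.4] from edge 30.978490326865092 lat -14.099527867914198 ellipse c [0.54612038 0.18276699 0.015     ]
```

Both views put the coaster at about (545,182) mm at z = 15 mm, orange face up. Its centre is about 30 mm inside the mat's near edge and it lies flat. The spatula lies free on the bare shelf, and the robot touches nothing.

```bash
python3 -c "
from bench import robot
print(robot.close_job())"
```

```text
the job is handed in; nothing more can be done
None
```

The job is handed in at about 24 s: the coaster lies flat on the mat, orange face up, its centre about 30 mm inside the near edge with its rim overhanging about 22 mm, and the spatula lies flat on the bare shelf, clear of the coaster.

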